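# Cock the charger's release and hold its key turned so the flap stays up

### The job

Open the sand-coloured charger in the bookcase cubby for me: first swing the sprung lever with the red post on its top all the way to its stop and let go so that it springs back. Then take the green-headed key from the wooden rest, push it fully home in the brass lock past the sticky pins, turn it a quarter turn clockwise to its stop, and finish while still gripping it there: it springs back if let go, and the flap must stay up while I reach in. Leave the jar, tray, blue pick, pen cup and can where they are.

Things in the scene. Friction and masses are not known exactly. Their poses are not given: they have to be found in the camera images.
- charger: Sand-coloured charger fixed to the shelf, 140 (x) by 270 (y) by 60 mm high; origin at the centre of its underside, z up, its x axis points away from the robot at yaw 0. On its flat top: the lock at (0, -85) mm, the flap in the middle, the lever's pivot at (30, 65) mm. Its place and yaw (up to 0.3 rad either way) vary.
- keyway (a point): Centre of the slot's mouth, on top of the brass lock plug (34 mm square, top 26 mm above the charger's top, 86 above the shelf). Turns with the plug: z up, x along the slot's long side. Slot 18 (x) by 7 (y) mm, 26 deep, 1.5 mm chamfer. Two pairs of sprung pins jut 3 mm in from its narrow ends, 6 and 11 mm down; passing them takes some 3 to 18 N downward, and a few degrees of wiggle helps.
- lock (a joint): Angle of the lock plug: 0 at rest, slot along the charger's x; grows as the key turns clockwise seen from above, to a firm stop at 1.571 rad. A spring turns it back (0.02 N m at the start, 0.13 at the stop, plus 0.02 friction). The key has about 0.13 rad of play each way in the slot, so the hand turns somewhat more than the plug.
- flap (a joint): Angle of the charger's hinged flap (78 by 76 mm, hinged on its far edge, on the charger's top): 0 shut. It is linked to the lock and rises by 0.6 rad per rad of lock turn, to 0.94 rad (its free edge then about 125 mm above the shelf); do not lift it by hand.
- lever_pivot (a point): The lever's vertical hinge axis, at the charger's top surface (60 mm above the shelf); its frame is the charger's.
- lever_post (a point): Centre of the top end of the lever's upright red post (diameter 14 mm, standing from 72 to 108 mm above the shelf), 55 mm from the hinge axis on a flat steel arm 14 mm wide whose top is 74 mm above the shelf. The frame turns with the lever.
- lever (a joint): Angle of the sprung lever: 0 at rest, with the arm pointing from the pivot along the charger's -x (towards the robot); grows as the post swings towards the charger's +y, away from the flap (clockwise seen from above), to a firm stop at 1.0 rad. Pushing the post takes about 1 to 3 N; it springs back to 0 within a second when let go.
- key: Loose 40 g key, upright in the rest. Origin: middle of its shoulder's underside (on the plug's face when fully home); z up, x along the blade's width. Steel blade below: 16 (x) by 5 (y) mm, 22 long, last 8 tapered. Shoulder 24 by 10, 6 high. Green flat head above: 34 (x) by 10 (y), 6 to 46 mm up; pinch it along y, fingertips no lower than 8 mm up. Fits the lock either way round.
- rest: Wooden key rest fixed to the shelf, 70 (x) by 60 (y) by 30 mm high, with a slot 25 mm deep that holds the key; origin at the centre of its underside. It stands to the left or to the right of the charger.
- jar: Bystander: small glass jar with an aluminium screw lid, 58 mm across, 76 mm high, loose; origin under its centre. It stands on the side where the key rest is not.
- tray: Bystander: stainless steel tray, 140 by 160 by 22 mm, loose; origin under its centre.
- pick: Bystander: blue silicone cleaning pick, 120 mm long, lying in the tray; origin under its middle.
- pencup: Bystander: blue ceramic pen cup, 76 mm across, 95 mm high, loose; origin under its centre.
- can: Bystander: orange can, 60 mm across, 100 mm high, loose; origin under its centre.
Not all that is in view belongs to the job. What is shaped like the key but purple is not meant.

How it is judged:
By the outcome, as a careful person would: the job done as asked, in the order asked, and still so for the second after the job is handed in, while the arm keeps its last pose, push and grip.
It also fails if it takes over 69 s, if anything falls off the work surface, if the arm or the gripper's body presses on something with over 40 N, if the wrist force passes 120 N, or if a joint passes its speed limit or range.

### The arm

A 7-joint arm with a two-finger parallel gripper is mounted at the origin on the work surface. World frame = base frame: x ahead of the robot, y to its left, z up, the work surface at z = 0. Lengths are in mm, angles in rad, forces in N, time in s.
With the tool pointing down it reaches from about 400 to 875 mm from the base axis. Payload 4.4 kg.
Tool frame: the origin (TCP) lies midway between the tips of the shut fingers; the grasp point (between the pads) lies 19 mm behind it (ctrl.grip_point_offset is the distance from the TCP to the grasp point, in mm); z points along the fingers, x is the direction in which the jaws open and shut, and the axes are right-handed (so a half turn about z gives the same grasp; the last joint's range is limited). The gripper opens to 85 mm and grips with 20 to 120 N. Pads are 22 mm wide; open, the fingers measure 114 mm over their backs; the gripper's body (76 mm by 85 mm) begins 54 mm behind the grasp point. The pads swing forward as they close: fully open they stand 13 mm farther back than shut.
Start: joints at [1.189, 0.628, 0.038, 1.517, -0.027, 0.996, -0.02], TCP at [201.903, -617.862, 231.313] pointing down, gripper open.
Joint ranges: [-3.06, 3.06], [-0.37, 2.12], [-1.25, 1.32], [0.18, 2.47], [-1.1, 4.24], [0.23, 1.98], [-2.94, 2.94]. Speed limits (rad/s): [2.57, 2.57, 3.14, 3.14, 3.14, 3.14, 3.14].

### API

Orientations are given as [roll, pitch, yaw] about the fixed x, y, z axes, in that order (R = Rz(yaw) Ry(pitch) Rx(roll)).
In Python, from cell import ctrl, viewer gives the robot as it stands.
- The arm moves only by the tool apply_moves, never from a script. Its argument "series" is a list that holds one entry, the list of rows, each a list of 6 numbers: the shift along the tool's x, y, z normalised to -1 to 1, where 1 is 50 mm, then the turn, a rotation vector about the tool's x, y, z normalised to -1 to 1, where 1 is 6 degrees. In form: [[[tx, ty, tz, rx, ry, rz], ...]]. A call has exactly 5 rows; each row shifts and turns the commanded pose from where the row before left it, along the tool's axes as they then stand; what a row does not reach is not made up. A row lasts 1/8 s, in which the tool goes at most 62.5 mm and 10.7 degrees, less where a joint would pass 70% of its speed; a pose out of reach is approached as far as the arm can. A call with a number of a shift or a turn outside -1 to 1 is refused whole. A call with a gripper value outside its range is refused whole. "claw" is the gripper command: -1 is shut, 1 is fully open, values between are in proportion, set as the call begins (left out, the last holds). The fingers move at their own pace and stop on an object; the grip force is fixed at half the most. Time passes only in rows, so rows that do not move let the fingers close, or fill a call up. It gives the time, the measured TCP pose, the force and the opening at its end, in the units of the state.
- ctrl.read_state(): the state, without advancing time (a new reading comes with each control period).
- viewer.get_image(name): name is "scene" or "top" or "wrist"; returns the picture (480x640x3 uint8, blue, green, red); there is no depth.
- viewer.camera_info(name): a dict with "K" (3x3 intrinsics, pixels), "R" (3x3) and "t" (3): a world point X has camera coordinates R X + t. Camera axes: x right, y down, z forward; pixel columns grow to the right and rows downward; lengths in mm; the calibration is good to about 2 mm. A picture is of the moment at which its call begins: read the wrist's pose just before it. camera_info takes no time and is no camera call; for the wrist camera it gives the pose at the moment of the call.
- ctrl.finish_job(): hands the job in, once; it reports no verdict.
Trained networks look in the newest picture that a camera, given by its name, has taken for a name from the list of things; names that differ only in an ending like _2 or _b are one class to them, and where a whole thing is asked for, a point or a joint stands for the part that bears it (a point fixed in the world has none). Each returns a list of dicts, best first, with "score" (0 to 1); they miss things now and then, are a little off and sometimes report something else, mostly with a low value. They report only what shows in the picture. A call takes as long as a camera call. They do not tell look-alikes from the thing itself.
- viewer.find_in(camera, label): "location" ([column, row] as shares, 0 to 1, of the picture: columns of its width, rows of its height, amid what is visible of it).
The state is a dict: "clock": time; "qpos": joint angles; "qd": joint speeds; "tau": joint torques, N m; "eef_pos": TCP position; "tool_rot": TCP orientation; "force": force on the tool from outside, world axes, zero at the start; "torque": the same for the moment, N m; "width": finger opening in mm.
Only numpy, scipy, OpenCV 4.12 (cv2) and the standard library are available. Lean on these libraries where they do the work, as an engineer would, in place of code of your own. Each camera call takes 0.05 s, during which the arm holds its last target. There are 200 camera calls.

## Working session

There is one attempt and no reset: what is moved stays moved. The work goes in short steps, Python scripts to look and compute and a tool call to move; the robot and the scene stay as the last step left them, time stands still between calls to the robot, and variables do not carry over. Pictures are saved under pics/ and viewed, about 8 in all and at most 12, crops included, and the job is handed in when it is done.

Besides the shell and the picture viewer there is one more tool, called after "Emit:" as name([rows], argument=value, ...), one row to a line, values as JSON. apply_moves: Moves the arm, as the interface text tells. Scaled input: -1 to 1 covers 50 mm each way for a shift and 6 degrees each way for a turn. Its arguments: {"type":"object","properties":{"series":{"type":"array","items":{"type":"array","items":{"type":"array","items":{"type":"number"}}}},"claw":{"type":"number"}},"required":["series"]}

```bash
ls; mkdir -p pics; python3 - <<'E'
from cell import ctrl, viewer
import cv2
s=ctrl.read_state();print({k:s[k] for k in('clock','eef_pos','tool_rot','width','force')})
for n in('scene','top'):
    im=viewer.get_image(n);cv2.imwrite(f'pics/{n}0.png',im)
    i=viewer.camera_info(n);print(n,i)
    for l in('charger','keyway','lever_pivot','lever_post','key','rest','jar','tray','pencup','can','flap'):
        print(l,[(round(d['score'],2),round(d['location'][0]*640),round(d['location'][1]*480)) for d in viewer.find_in(n,l)])
print(ctrl.read_state()['clock'])
E
```

```text
pics
{'clock': 0.0, 'eef_pos': array([ 201.66895074, -617.27193221,  230.39523665]), 'tool_rot': array([ 3.14154815e+00,  1.87259288e-03, -1.25506381e+00]), 'width': 85.34373616471828, 'force': array([-0.07602532, -0.32453648,  0.15981837])}
scene {'K': array([[569.75723345,   0.        , 331.10037156],
       [  0.        , 569.75723345, 240.12254258],
       [  0.        ,   0.        ,   1.        ]]), 'R': array([[ 0.73465114,  0.67842624, -0.00505453],
       [ 0.55686728, -0.60724011, -0.56670829],
       [-0.38753909,  0.41351818, -0.82390301]]), 't': array([-427.30110744, -272.55553559, 1433.66360382])}
charger [(0.7, 328, 261), (0.28, 305, 275)]
keyway [(0.91, 302, 276)]
lever_pivot [(0.83, 329, 259), (0.74, 305, 276)]
lever_post [(0.77, 345, 228)]
key [(0.78, 228, 302), (0.7, 167, 309)]
rest [(0.61, 173, 320), (0.29, 344, 224)]
jar [(0.59, 173, 318)]
tray [(0.67, 389, 327), (0.63, 237, 405)]
pencup [(0.96, 462, 218), (0.45, 328, 263), (0.43, 249, 418)]
can [(0.77, 390, 327)]
flap [(0.57, 332, 249)]
top {'K': array([[439.33304008,   0.        , 318.58813395],
       [  0.        , 439.33304008, 240.66532556],
       [  0.        ,   0.        ,   1.        ]]), 'R': array([[ 0.00352908, -0.99991881,  0.01224381],
       [-0.99015379, -0.0052075 , -0.13988695],
       [ 0.13993936, -0.01162958, -0.99009178]]), 't': array([-25.98431131, 601.71995778, 849.29845199])}
charger [(0.75, 305, 250)]
keyway [(0.82, 354, 240)]
lever_pivot [(0.56, 310, 248)]
lever_post [(0.72, 277, 254), (0.58, 452, 321)]
key [(0.67, 464, 324)]
rest [(0.68, 456, 321)]
jar [(0.69, 141, 297), (0.38, 276, 251)]
tray [(0.79, 463, 215)]
pencup [(0.72, 180, 173)]
can [(0.68, 335, 156), (0.6, 274, 249)]
flap [(0.96, 311, 248)]
1.2
```

View pics/scene0.png

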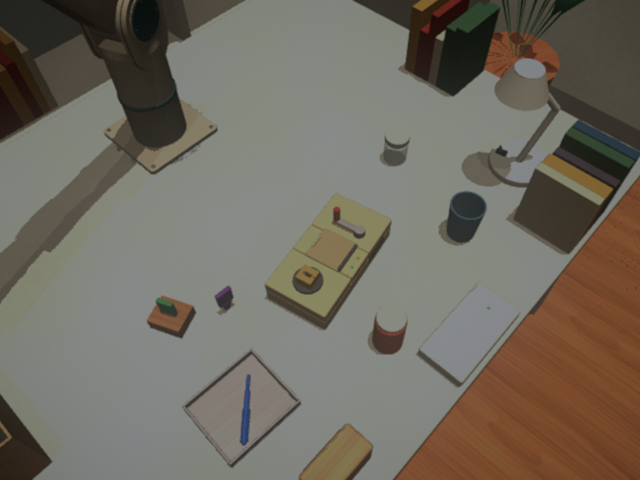

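View pics/top0.png

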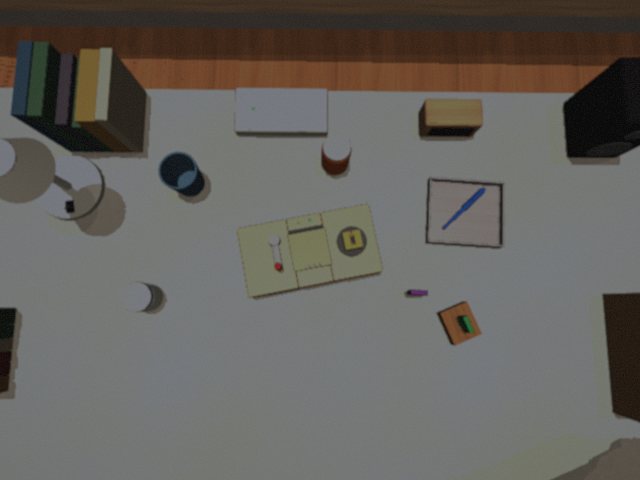

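Scene picture: the green-headed key is in the wooden rest at (165,305), and a purple look-alike lies free at (224,296). In the top picture these are at (466,324) and (417,293). The green one in the rest is the one meant. The charger is centred at about (310,250) in the top picture, with the lever post at (278,266) and the lock at (353,240).

```bash
cat > h.py <<'E'
import numpy as np, cv2
from cell import ctrl, viewer
def w(info,px,z):
    "pixel(s) -> world point(s) on the plane at height z"
    K,R,t=(np.array(info[k]) for k in('K','R','t'))
    px=np.atleast_2d(px).astype(float)
    d=(np.linalg.inv(K)@np.c_[px,np.ones(len(px))].T).T@R
    c=-R.T@t
    return c+d*((z-c[2])/d[:,2])[:,None]
def proj(info,X):
    K,R,t=(np.array(info[k]) for k in('K','R','t'))
    p=(K@(R@np.atleast_2d(X).T+t[:,None])).T
    return p[:,:2]/p[:,2:]
E
python3 - <<'E'
from h import *
np.set_printoptions(precision=1,suppress=True)
I=viewer.camera_info('top');im=cv2.imread('pics/top0.png')
c=w(I,[(237,228),(370,205),(382,271),(250,296)],60);print(c, c.mean(0))
print('post',w(I,[278,267],108),'pivot',w(I,[275,240],70),'lock',w(I,[353,239],86))
hsv=cv2.cvtColor(im,cv2.COLOR_BGR2HSV)
print('green')
m=cv2.inRange(hsv,(45,120,40),(80,255,255));m[:280]=0;m[:,:400]=0
ys,xs=np.nonzero(m);print(cv2.minAreaRect(np.c_[xs,ys].astype(np.float32)),w(I,[xs.mean(),ys.mean()],51))
m=cv2.inRange(hsv,(5,130,60),(20,255,255));m[:295]=0;m[350:]=0;m[:,:430]=0;m[:,490:]=0
ys,xs=np.nonzero(m);r=cv2.minAreaRect(np.c_[xs,ys].astype(np.float32));print('rest',r);b=w(I,cv2.boxPoints(r),30);print(b,b.mean(0))
a=cv2.resize(im[275:355,395:495],None,fx=5,fy=5);b=cv2.resize(im[195:305,230:390],None,fx=4,fy=4)
cv=np.zeros((max(a.shape[0],0)+b.shape[0],640,3),np.uint8);cv[:b.shape[0]]=b;cv[b.shape[0]:,:a.shape[1]]=a
cv2.imwrite('pics/crop1.png',cv2.convertScaleAbs(cv[:,:],alpha=1.5)[:840] if 0 else cv2.resize(cv2.convertScaleAbs(cv,alpha=1.5),None,fx=.7,fy=.7))
s=ctrl.read_state();print(s['eef_pos'],s['tool_rot'],I['t'])
wi=viewer.camera_info('wrist');print(wi, -np.array(wi['R']).T@wi['t'])
E
```

```text
[[ 624.   139.6   60. ]
 [ 672.5 -126.5   60. ]
 [ 539.5 -148.5   60. ]
 [ 489.6  110.3   60. ]] [581.4  -6.3  60. ]
post [[542.7  52.8 108. ]] pivot [[598.8  62.6  70. ]] lock [[599.3 -89.3  86. ]]
green
((467.3866271972656, 323.994873046875), (16.550142288208008, 4.772127151489258), 66.03751373291016) [[ 436.6 -316.2   51. ]]
rest ((459.5155029296875, 322.6597900390625), (34.92790985107422, 28.835830688476562), 66.03751373291016)
[[ 458.3 -267.6   30. ]
 [ 481.9 -322.    30. ]
 [ 418.5 -347.9   30. ]
 [ 395.4 -293.8   30. ]] [ 438.5 -307.8   30. ]
[ 201.9 -617.9  231.3] [-3.1  0.  -1.3] [-26.  601.7 849.3]
{'K': array([[358.6,   0. , 321.2],
       [  0. , 358.6, 237.7],
       [  0. ,   0. ,   1. ]]), 'R': array([[ 0.3, -1. ,  0. ],
       [-0.9, -0.3,  0.3],
       [-0.3, -0.1, -0.9]]), 't': array([-650. ,  -43.4,  379.6])} [ 278.4 -592.7  373.7]
```

View pics/crop1.png

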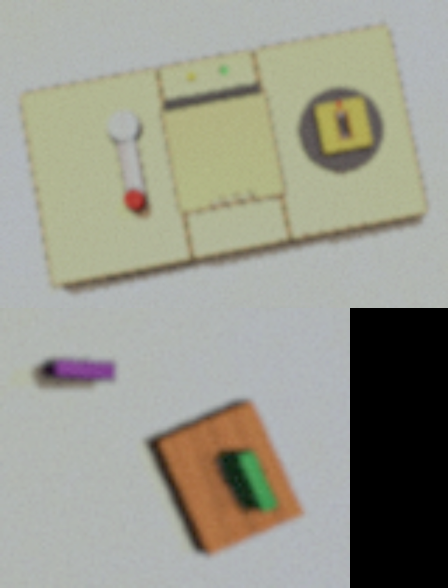

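Crop confirms it: the green head stands in the wooden rest (about (245,480) in the crop), and the purple one at (80,370) stands outside it. The charger yaw is about 0.185. Next I'll fly to a spot beside the lever post with shut fingers.

```bash
cat >> h.py <<'E'
from scipy.spatial.transform import Rotation as Ro
CY=0.185; C0=np.array([581.4,-6.3])
def ch(x,y):
    c,s=np.cos(CY),np.sin(CY);return C0+np.array([c*x-s*y,s*x+c*y])
def plan(p0,y0,p1,y1,n):
    "tool-down straight move in n rows, from pose to pose; prints rows"
    dp=(np.array(p1,float)-p0)/n; dy=(y1-y0)/n
    out=[]
    for i in range(n):
        R=Ro.from_euler('xyz',[np.pi,0,y0+dy*i])
        t=R.inv().apply(dp)/50
        out.append([round(float(v),2) for v in t]+[0,0,round(float(-np.degrees(dy)/6),2)])
    for i in range(0,n,5): print(out[i:i+5])
E
python3 - <<'E'
from h import *
print(ch(-43,39),ch(-11,97),ch(-7.4,104),ch(0,-85))
a=ch(-43,39)
plan([202,-618,231],-1.255,[*a,150],-0.314,15)
E
```

```text
[531.95982642  24.12481283] [552.74488749  87.02140444] [554.99583226  94.56416572] [597.03545535 -89.8495813 ]
[[-0.68, -0.68, 0.11, 0, 0, -0.6], [-0.63, -0.73, 0.11, 0, 0, -0.6], [-0.59, -0.76, 0.11, 0, 0, -0.6], [-0.54, -0.8, 0.11, 0, 0, -0.6], [-0.49, -0.83, 0.11, 0, 0, -0.6]]
[[-0.43, -0.86, 0.11, 0, 0, -0.6], [-0.38, -0.89, 0.11, 0, 0, -0.6], [-0.32, -0.91, 0.11, 0, 0, -0.6], [-0.26, -0.93, 0.11, 0, 0, -0.6], [-0.21, -0.94, 0.11, 0, 0, -0.6]]
[[-0.15, -0.95, 0.11, 0, 0, -0.6], [-0.09, -0.96, 0.11, 0, 0, -0.6], [-0.03, -0.96, 0.11, 0, 0, -0.6], [0.03, -0.96, 0.11, 0, 0, -0.6], [0.09, -0.96, 0.11, 0, 0, -0.6]]
```

Emit:
apply_moves([
  [[-0.68,-0.68,0.11,0,0,-0.6],[-0.63,-0.73,0.11,0,0,-0.6],[-0.59,-0.76,0.11,0,0,-0.6],[-0.54,-0.8,0.11,0,0,-0.6],[-0.49,-0.83,0.11,0,0,-0.6]],
], claw=-1)

```text
clock: 1.82
eef_pos: [312.3, -402.1, 203.9]
tool_rot: [-3.141, -0.001, -0.939]
force: [0.4, -1.2, -0.7]
width: 0.0
```

Emit:
apply_moves([
  [[-0.43,-0.86,0.11,0,0,-0.6],[-0.38,-0.89,0.11,0,0,-0.6],[-0.32,-0.91,0.11,0,0,-0.6],[-0.26,-0.93,0.11,0,0,-0.6],[-0.21,-0.94,0.11,0,0,-0.6]],
])

```text
clock: 2.45
eef_pos: [422.9, -187.8, 176.5]
tool_rot: [-3.141, -0.001, -0.625]
force: [-0.7, 0.1, -0.1]
width: 0.2
```

```bash
python3 - <<'E'
from h import *
np.set_printoptions(precision=2,suppress=True)
s=ctrl.read_state();print(s['clock'],s['eef_pos'],s['tool_rot'],s['width'],s['qpos'])
I=viewer.camera_info('wrist');im=viewer.get_image('wrist');cv2.imwrite('pics/w1.png',im)
for l,z in(('lever_post',108),('keyway',86),('lever_pivot',60)):
    print(l,[(d['score'],np.array(d['location'])*[640,480],w(I,np.array(d['location'])*[640,480],z)) for d in viewer.find_in('wrist',l)[:2]])
E
```

```text
2.45 [ 422.89 -187.82  176.45] [-3.14 -0.   -0.62] 0.15057679213446656 [ 0.46  0.45 -0.14  2.08  0.11  0.61 -0.38]
lever_post []
keyway []
lever_pivot [(0.59, array([416.9,  28.7]), array([[ 549.87, -114.19,   60.  ]]))]
```

View pics/w1.png

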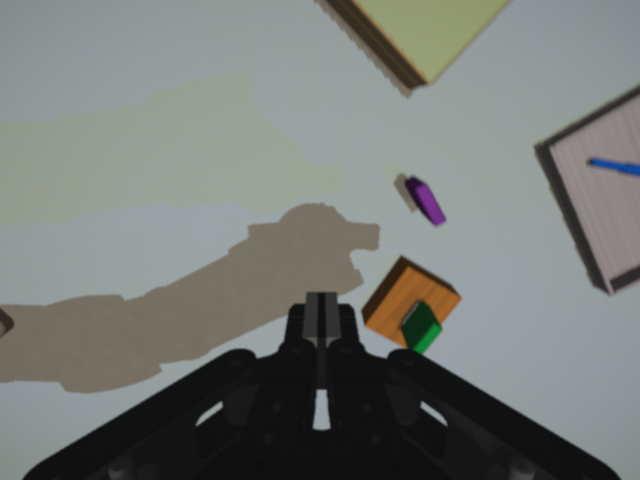

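Wrist picture: the charger's near corner is at (428,83), the purple look-alike at (427,200), the rest around (410,305) and the green key head at (422,328).

Emit:
apply_moves([
  [[-0.15,-0.95,0.11,0,0,-0.6],[-0.09,-0.96,0.11,0,0,-0.6],[-0.03,-0.96,0.11,0,0,-0.6],[0.03,-0.96,0.11,0,0,-0.6],[0.09,-0.96,0.11,0,0,-0.6]],
])

```text
clock: 3.28
eef_pos: [531.7, 24.5, 148.8]
tool_rot: [3.141, -0.001, -0.314]
force: [1.1, -0.4, -0.1]
width: -0.1
```

```bash
python3 - <<'E'
from h import *
np.set_printoptions(precision=2,suppress=True)
s=ctrl.read_state();print(s['clock'],s['eef_pos'],s['tool_rot'],s['width'])
I=viewer.camera_info('wrist');im=viewer.get_image('wrist');cv2.imwrite('pics/w2.png',im)
print(I['R'],I['t'],proj(I,[[*ch(-25,65),108],[*ch(30,65),74],[*ch(0,-85),86]]),proj(I,s['eef_pos']))
E
```

```text
3.275 [531.7   24.53 148.82] [ 3.14 -0.   -0.31] -0.09463021561136015
[[ 0.95 -0.31  0.  ]
 [-0.29 -0.9   0.32]
 [-0.1  -0.31 -0.95]] [-496.78  161.39  361.75] [[331.06 216.73]
 [411.03 158.84]
 [463.59 374.78]] [[324.56 307.86]]
```

View pics/w2.png

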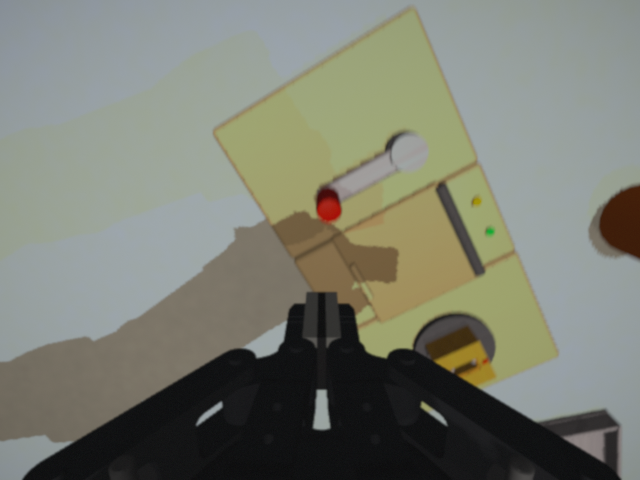

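Wrist picture: the post top is at (329,208), the pivot disc at (408,151), the charger corners at (414,8), (213,131) and (558,353), and the plug around (462,362). I'll refine the charger and key poses from all pictures jointly.

```bash
cat > fit.py <<'E'
from h import *
from scipy.optimize import least_squares
np.set_printoptions(precision=2,suppress=True)
I2=viewer.camera_info('wrist');s=ctrl.read_state()
def mk(p,yaw):return Ro.from_euler('xyz',[np.pi,0,yaw]).as_matrix(),np.array(p)
R2,p2=mk(s['eef_pos'],s['tool_rot'][2])
Rct=np.array(I2['R'])@R2; tct=np.array(I2['R'])@p2+I2['t']   # tool->camera
def winfo(p,yaw):
    R,p=mk(p,yaw);Rc=Rct@R.T;return dict(K=I2['K'],R=Rc,t=tct-Rc@p)
E
python3 - <<'E'
from fit import *
T=viewer.camera_info('top');W1=winfo([422.89,-187.82,176.45],-.625)
obs=[(I2,(414,8),(70,135,60)),(I2,(213,131),(-70,135,60)),(I2,(558,353),(70,-135,60)),(I2,(408,151),(30,65,74)),(I2,(329,208),(-25,65,108)),
(W1,(428,83),(-70,-135,60)),
(T,(237,228),(70,135,60)),(T,(370,205),(70,-135,60)),(T,(382,271),(-70,-135,60)),(T,(250,296),(-70,135,60)),(T,(353,239),(0,-85,86))]
def res(v,o=obs):
    c,si=np.cos(v[2]),np.sin(v[2])
    return np.concatenate([(proj(i,[v[0]+c*q[0]-si*q[1],v[1]+si*q[0]+c*q[1],q[2]])[0]-px)*(1 if i is T else .7) for i,px,q in o])
r=least_squares(res,[581,-6,.185],loss='soft_l1',f_scale=2);print(r.x);print(res(r.x).reshape(-1,2))
for o in(obs[:6],obs[6:]): print(least_squares(res,[581,-6,.185],args=(o,)).x)
im=cv2.imread('pics/w1.png');hsv=cv2.cvtColor(im,cv2.COLOR_BGR2HSV)
m=cv2.inRange(hsv,(45,120,30),(80,255,255));ys,xs=np.nonzero(m);rr=cv2.minAreaRect(np.c_[xs,ys].astype(np.float32));print(rr,cv2.boxPoints(rr))
print('key',w(W1,[[xs.mean(),ys.mean()]],60), w(W1,[(403,257),(461,297),(364,324)],30))
E
```

```text
[584.01   4.46   0.19]
[[ 2.02  0.45]
 [-2.52  0.91]
 [-0.09  6.85]
 [ 0.4   4.45]
 [-0.43  4.56]
 [-1.03 -3.87]
 [-5.39 -1.44]
 [-5.92 -2.99]
 [-3.59 -0.85]
 [-6.8   0.07]
 [-5.36 -0.55]]
[584.58   6.02   0.2 ]
[581.92  -6.21   0.19]
((420.7637939453125, 329.1629638671875), (32.2192268371582, 44.168758392333984), 38.04704284667969) [[394.47 336.63]
 [421.69 301.84]
 [447.06 321.7 ]
 [419.84 356.48]]
key [[ 439.09 -304.98   60.  ]] [[ 460.27 -255.3    30.  ]
 [ 482.28 -318.88   30.  ]
 [ 396.06 -290.81   30.  ]]
```

The top and wrist cameras disagree by 12 mm in y, so I'll use the scene camera as arbiter and check the wrist residuals.

```bash
python3 - <<'E'
from fit import *
S=viewer.camera_info('scene')
obsW=[(I2,(414,8),(70,135,60)),(I2,(213,131),(-70,135,60)),(I2,(558,353),(70,-135,60)),(I2,(408,151),(30,65,74)),(I2,(329,208),(-25,65,108))]
obsS=[(S,(338,194),(-70,135,60)),(S,(391,227),(70,135,60)),(S,(323,317),(70,-135,60)),(S,(266,284),(-70,-135,60)),(S,(337,209),(-25,65,108)),(S,(308,269),(0,-85,86))]
def res(v,o):
    c,si=np.cos(v[2]),np.sin(v[2])
    return np.concatenate([proj(i,[v[0]+c*q[0]-si*q[1],v[1]+si*q[0]+c*q[1],q[2]])[0]-px for i,px,q in o])
for o in(obsW,obsS):
    r=least_squares(res,[581,-6,.185],args=(o,));print(r.x,r.fun.reshape(-1,2).tolist())
# wrist with free pitch & focal given charger unknown
def res2(v):
    J=dict(I2);J['R']=Ro.from_rotvec([v[3],v[4],0]).as_matrix()@I2['R'];J['t']=Ro.from_rotvec([v[3],v[4],0]).as_matrix()@I2['t']
    return res(v[:3],[(J,a,b) for _,a,b in obsW])
r=least_squares(res2,[581,-6,.185,0,0]);print(r.x,r.fun.reshape(-1,2))
s=ctrl.read_state();print(s['eef_pos'],s['tool_rot'],s['clock'])
E
```

```text
[585.53   6.9    0.21] [[1.173674246606538, -4.970965101725499], [-4.330230055499783, -0.6867665932797706], [3.3921554063152826, 4.9899238743612955], [0.6237417113825359, 1.6945646118230684], [-0.2770077002773519, 2.6331528989775848]]
[585.3   -3.64   0.16] [[0.23288380737602665, -1.1861119992072986], [3.164798213228437, -5.9513125034720815], [-0.2602131670577137, 0.984199405854838], [-2.7565098818458864, -1.3075683278416932], [1.240675434300499, 0.6675431261340918], [-1.3079804744809849, 5.228995974434383]]
[595.2    7.56   0.22  -0.01  -0.04] [[ 0.22 -3.13]
 [-4.99 -0.33]
 [ 0.07  1.76]
 [ 1.05  1.42]
 [ 3.24  1.9 ]]
[534.94  33.   148.68] [-3.13 -0.   -0.3 ] 3.325
```

The arm had drifted about 9 mm between picture and reading, since it stopped from full speed and overshot. I'll refit with the pose at the picture's moment.

```bash
python3 - <<'E'
from fit import *
print(I2['t'],s['eef_pos'],s['qd'])
W2=winfo([531.7,24.53,148.82],-.314);W2['t']=np.array([-496.78,161.39,361.75])
obsW=[(W2,(414,8),(70,135,60)),(W2,(213,131),(-70,135,60)),(W2,(558,353),(70,-135,60)),(W2,(408,151),(30,65,74)),(W2,(329,208),(-25,65,108))]
def res(v,o):
    c,si=np.cos(v[2]),np.sin(v[2])
    return np.concatenate([proj(i,[v[0]+c*q[0]-si*q[1],v[1]+si*q[0]+c*q[1],q[2]])[0]-px for i,px,q in o])
r=least_squares(res,[581,-6,.185],args=(obsW,));print(r.x,r.fun.reshape(-1,2).tolist())
print(ch(-43,39))
plan([532,24.5,148.8],-.314,[532,24.5,84],-.314,5)
E
```

```text
[-499.46  167.3   360.88] [534.94  33.   148.68] [ 0.03 -0.03 -0.02  0.05 -0.03 -0.02  0.04]
[581.72  -3.29   0.2 ] [[0.5009619466778759, -3.3241546035486893], [-2.4881667653945385, -0.5176166305575407], [1.7714846384884595, 2.812763890975077], [0.1559788998674776, 1.4631441851612976], [0.3035333204657604, 1.6522351800728927]]
[531.96  24.12]
[[0.0, -0.0, 0.26, 0, 0, -0.0], [0.0, -0.0, 0.26, 0, 0, -0.0], [0.0, -0.0, 0.26, 0, 0, -0.0], [0.0, -0.0, 0.26, 0, 0, -0.0], [0.0, -0.0, 0.26, 0, 0, -0.0]]
```

Consistent now: charger at about (582,-4.5), yaw 0.19. Lowering beside the post.

Emit:
apply_moves([
  [[0,0,0.2,0,0,0],[0,0,0.4,0,0,0],[0,0,0.4,0,0,0],[0,0,0.25,0,0,0],[0,0,0.05,0,0,0]],
])

```text
clock: 3.95
eef_pos: [530.1, 23.8, 83.1]
tool_rot: [3.14, 0.001, -0.315]
force: [0.4, -0.1, 0.1]
width: -0.2
```

Emit:
apply_moves([
  [[0,-0.3,0,0,0,0],[0,-0.3,0,0,0,0],[0,-0.3,0,0,0,0],[0,-0.2,0,0,0,0],[0,-0.1,0,0,0,0]],
])

```text
clock: 4.58
eef_pos: [550.1, 83.4, 84.0]
tool_rot: [-3.141, -0.001, -0.312]
force: [-2.3, -3.0, -0.1]
width: -0.3
```

Emit:
apply_moves([
  [[0,-0.1,0,0,0,0],[0,-0.06,0,0,0,0],[0,-0.04,0,0,0,0],[0,0,0,0,0,0],[0,0,0,0,0,0]],
])

```text
clock: 5.2
eef_pos: [553.6, 89.9, 84.2]
tool_rot: [3.14, -0.003, -0.315]
force: [0.9, -7.3, -0.1]
width: 0.2
```

Emit:
apply_moves([
  [[0,-0.06,0,0,0,0],[0,-0.06,0,0,0,0],[0,0,0,0,0,0],[0,0,0,0,0,0],[0,0,0,0,0,0]],
])

```text
clock: 5.82
eef_pos: [553.9, 90.5, 84.0]
tool_rot: [3.133, -0.001, -0.318]
force: [-1.6, -15.5, 3.2]
width: -0.3
```

```bash
python3 - <<'E'
from h import *
im=viewer.get_image('wrist');cv2.imwrite('pics/w3.png',im[60:380,200:560])
E
```

```text
(no output)
```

View pics/w3.png

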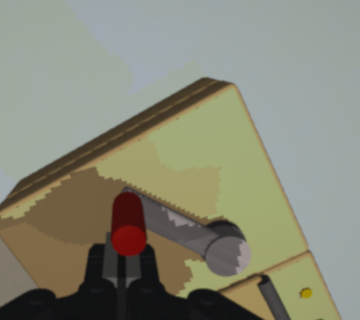

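The picture shows the lever swung about 57° with the post against the fingers, stalled at 15 N, so it is at its stop. Backing off so it springs back.

Emit:
apply_moves([
  [[0,0.3,0,0,0,0],[0,0.5,0,0,0,0],[0,0.5,0,0,0,0],[0,0.3,0,0,0,0],[0,0.1,0,0,0,0]],
])

```text
clock: 6.5
eef_pos: [528.4, 16.8, 84.0]
tool_rot: [-3.14, -0.001, -0.313]
force: [0.9, 0.7, 0.4]
width: 0.2
```

Emit:
apply_moves([
  [[0,0,-0.3,0,0,-0.5],[0,0,-0.5,0,0,-1],[0,0,-0.5,0,0,-1],[0,0,-0.3,0,0,-1],[0,0,-0.1,0,0,-0.5]],
], claw=1)

```text
clock: 7.12
eef_pos: [529.3, 18.5, 170.2]
tool_rot: [-3.14, -0.003, 0.11]
force: [-0.1, 0.4, -0.9]
width: 85.3
```

```bash
python3 - <<'E'
from h import *
np.set_printoptions(precision=2,suppress=True)
s=ctrl.read_state();print(s['clock'],s['eef_pos'],s['tool_rot'],s['qpos'])
p=np.array(s['eef_pos']);
I=viewer.camera_info('scene');im=viewer.get_image('scene')
cv2.imwrite('pics/s1.png',cv2.resize(im[170:340,130:430],None,fx=2,fy=2))
im=viewer.get_image('top');h=cv2.cvtColor(im,cv2.COLOR_BGR2HSV);m=cv2.inRange(h,(0,150,60),(6,255,255))|cv2.inRange(h,(174,150,60),(180,255,255));m[:225]=0;m[300:]=0;m[:,:240]=0;m[:,320:]=0
ys,xs=np.nonzero(m);print('red top',xs.mean(),ys.mean(),len(xs))
plan(p,s['tool_rot'][2],[438,-307,140],1.96,20)
E
```

```text
7.125 [529.31  18.49 170.2 ] [-3.14 -0.    0.11] [ 0.15  0.56 -0.35  1.91  0.28  0.71 -0.25]
red top nan nan 0
[[-0.13, 0.31, 0.03, 0, 0, -0.88], [-0.15, 0.3, 0.03, 0, 0, -0.88], [-0.18, 0.28, 0.03, 0, 0, -0.88], [-0.21, 0.27, 0.03, 0, 0, -0.88], [-0.23, 0.25, 0.03, 0, 0, -0.88]]
[[-0.25, 0.22, 0.03, 0, 0, -0.88], [-0.27, 0.2, 0.03, 0, 0, -0.88], [-0.29, 0.17, 0.03, 0, 0, -0.88], [-0.3, 0.15, 0.03, 0, 0, -0.88], [-0.32, 0.12, 0.03, 0, 0, -0.88]]
[[-0.33, 0.09, 0.03, 0, 0, -0.88], [-0.33, 0.06, 0.03, 0, 0, -0.88], [-0.34, 0.03, 0.03, 0, 0, -0.88], [-0.34, -0.01, 0.03, 0, 0, -0.88], [-0.34, -0.04, 0.03, 0, 0, -0.88]]
[[-0.33, -0.07, 0.03, 0, 0, -0.88], [-0.32, -0.1, 0.03, 0, 0, -0.88], [-0.31, -0.13, 0.03, 0, 0, -0.88], [-0.3, -0.16, 0.03, 0, 0, -0.88], [-0.28, -0.18, 0.03, 0, 0, -0.88]]<stdin>:8: RuntimeWarning: Mean of empty slice.
  ret = ret.dtype.type(ret / rcount)
```

View pics/s1.png

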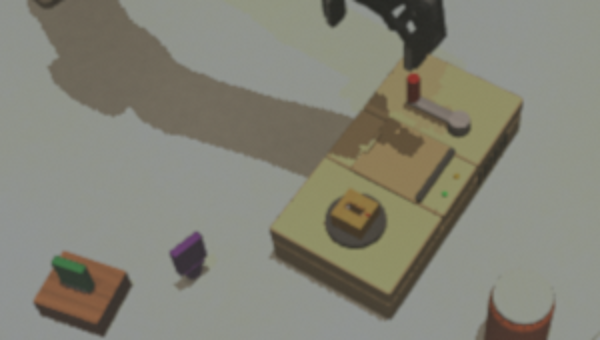

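The lever has sprung back to rest (post at (413,85) in the crop). Now to the key, turning on the way.

Emit:
apply_moves([
  [[-0.13,0.31,0.03,0,0,-0.88],[-0.15,0.3,0.03,0,0,-0.88],[-0.18,0.28,0.03,0,0,-0.88],[-0.21,0.27,0.03,0,0,-0.88],[-0.23,0.25,0.03,0,0,-0.88]],
])

```text
clock: 7.85
eef_pos: [505.1, -63.8, 161.0]
tool_rot: [-3.141, -0.001, 0.57]
force: [-0.1, -0.9, -1.0]
width: 85.3
```

Emit:
apply_moves([
  [[-0.25,0.22,0.03,0,0,-0.88],[-0.27,0.2,0.03,0,0,-0.88],[-0.29,0.17,0.03,0,0,-0.88],[-0.3,0.15,0.03,0,0,-0.88],[-0.32,0.12,0.03,0,0,-0.88]],
])

```text
clock: 8.48
eef_pos: [482.3, -144.7, 153.5]
tool_rot: [-3.141, -0.001, 1.031]
force: [0.0, 0.6, 1.0]
width: 85.4
```

Emit:
apply_moves([
  [[-0.33,0.09,0.03,0,0,-0.88],[-0.33,0.06,0.03,0,0,-0.88],[-0.34,0.03,0.03,0,0,-0.88],[-0.34,-0.01,0.03,0,0,-0.88],[-0.34,-0.04,0.03,0,0,-0.88]],
])

```text
clock: 9.1
eef_pos: [458.7, -226.5, 146.0]
tool_rot: [3.141, -0.001, 1.491]
force: [0.2, 0.3, -0.9]
width: 85.3
```

Emit:
apply_moves([
  [[-0.33,-0.07,0.03,0,0,-0.88],[-0.32,-0.1,0.03,0,0,-0.88],[-0.31,-0.13,0.03,0,0,-0.88],[-0.3,-0.16,0.03,0,0,-0.88],[-0.28,-0.18,0.03,0,0,-0.88]],
])

```text
clock: 9.72
eef_pos: [434.6, -307.2, 138.4]
tool_rot: [3.141, -0.001, 1.952]
force: [0.4, 0.1, -0.4]
width: 85.3
```

Emit:
apply_moves([
  [[0,0,0.1,0,0,0],[0,0,0.2,0,0,0],[0,0,0.2,0,0,0],[0,0,0.1,0,0,0],[0,0,0,0,0,0]],
])

```text
clock: 10.35
eef_pos: [434.2, -306.8, 108.4]
tool_rot: [-3.141, -0.001, 1.95]
force: [-0.3, 0.2, -0.4]
width: 85.4
```

```bash
python3 - <<'E'
from h import *
np.set_printoptions(precision=2,suppress=True)
s=ctrl.read_state();print(s['clock'],s['eef_pos'],s['tool_rot'],s['qpos'])
I=viewer.camera_info('wrist');im=viewer.get_image('wrist');cv2.imwrite('pics/w4.png',im)
np.savez('w4.npz',**I)
h=cv2.cvtColor(im,cv2.COLOR_BGR2HSV);m=cv2.inRange(h,(45,120,30),(80,255,255));m[:200]=0
ys,xs=np.nonzero(m);r=cv2.minAreaRect(np.c_[xs,ys].astype(np.float32));print(r,cv2.boxPoints(r).tolist());print(w(I,cv2.boxPoints(r),76),w(I,[[xs.mean(),ys.mean()]],76))
E
```

```text
10.35 [ 434.16 -306.85  108.39] [-3.14 -0.    1.95] [ 1.07  0.77 -0.81  1.94  0.8   0.79  1.75]
((314.5, 271.5), (75.0, 17.0), 90.0) [[306.0, 234.0], [323.0, 234.0], [323.0, 309.0], [306.0, 309.0]]
[[ 411.72 -323.86   76.  ]
 [ 408.49 -315.76   76.  ]
 [ 448.87 -299.59   76.  ]
 [ 452.34 -308.3    76.  ]] [[ 429.59 -312.11   76.  ]]
```

View pics/w4.png

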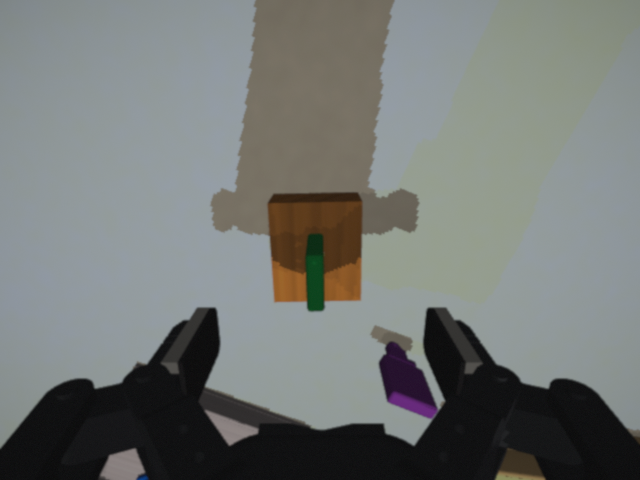

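Rest, upright green key at (315,272), purple look-alike away at (405,380). Aligned in yaw. Compute the exact offset.

```bash
python3 - <<'E'
from h import *
np.set_printoptions(precision=2,suppress=True)
I=dict(np.load('w4.npz'));s=ctrl.read_state();p=s['eef_pos'];y=s['tool_rot'][2];print(p,y)
R=Ro.from_euler('xyz',[np.pi,0,y])
for n,px,z in(('keytop',[(307,253),(323,253),(324,309),(307,309)],76),('rest',[(271,205),(361,203),(359,300),(275,300)],30)):
    q=w(I,px,z);print(n,R.inv().apply(q-p),q.mean(0),R.inv().apply(q.mean(0)-p))
E
```

```text
[ 434.37 -306.99  108.72] 1.949745689906805
keytop [[ -6.91 -16.85  32.72]
 [  1.44 -16.86  32.72]
 [  2.06  16.21  32.72]
 [ -7.31  16.21  32.72]] [ 435.06 -309.6    76.  ] [-2.68 -0.32 32.72]
rest [[-31.13 -31.53  78.72]
 [ 25.57 -32.84  78.72]
 [ 26.65  35.6   78.72]
 [-31.34  35.61  78.72]] [ 436.91 -308.74   30.  ] [-2.57  1.71 78.72]
```

Emit:
apply_moves([
  [[-0.05,0.01,0.2,0,0,0],[0,0,0.4,0,0,0],[0,0,0.4,0,0,0],[0,0,0.25,0,0,0],[0,0,0.06,0,0,0]],
])

```text
clock: 11.02
eef_pos: [435.0, -309.0, 42.1]
tool_rot: [-3.141, -0.002, 1.95]
force: [0.3, 0.5, 0.0]
width: 85.2
```

Emit:
apply_moves([
  [[0,0,0,0,0,0],[0,0,0,0,0,0],[0,0,0,0,0,0],[0,0,0,0,0,0],[0,0,0,0,0,0]],
], claw=-1)

```text
clock: 11.65
eef_pos: [435.7, -309.6, 43.7]
tool_rot: [3.142, 0.001, 1.949]
force: [-0.7, -0.6, 3.4]
width: 9.1
```

Emit:
apply_moves([
  [[0,0,-0.15,0,0,0],[0,0,-0.4,0,0,0],[0,0,-0.8,0,0,0],[0,0,-0.8,0,0,0],[0,0,-0.3,0,0,0]],
])

```text
clock: 12.28
eef_pos: [436.7, -309.8, 168.2]
tool_rot: [3.139, 0.003, 1.949]
force: [-0.0, -0.3, 0.0]
width: 8.9
```

```bash
python3 - <<'E'
from h import *
np.set_printoptions(precision=2,suppress=True)
s=ctrl.read_state();print(s['clock'],s['eef_pos'],s['tool_rot'],s['qpos'],s['force'],s['width'])
p=np.array([435.3,-309.4,165.5])
L=np.array([582,-4.5])+np.array([np.sin(.19)*85,-np.cos(.19)*85]);print(L)
plan(p,1.95,[L[0],L[1],165],.19+np.pi/2,10)
plan(p,1.95,[L[0]-45,L[1]-10,165],.19+np.pi/2,10)
E
```

```text
12.275 [ 436.65 -309.76  168.18] [3.14 0.   1.95] [ 1.13  0.7  -0.89  1.89  0.7   0.89  1.84] [-0.05 -0.33  0.04] 8.901078063717199
[598.05 -87.97]
[[0.29, 0.47, 0.0, 0, 0, 0.18], [0.3, 0.46, 0.0, 0, 0, 0.18], [0.31, 0.45, 0.0, 0, 0, 0.18], [0.32, 0.45, 0.0, 0, 0, 0.18], [0.33, 0.44, 0.0, 0, 0, 0.18]]
[[0.33, 0.44, 0.0, 0, 0, 0.18], [0.34, 0.43, 0.0, 0, 0, 0.18], [0.35, 0.42, 0.0, 0, 0, 0.18], [0.36, 0.42, 0.0, 0, 0, 0.18], [0.37, 0.41, 0.0, 0, 0, 0.18]]
[[0.31, 0.38, 0.0, 0, 0, 0.18], [0.31, 0.37, 0.0, 0, 0, 0.18], [0.32, 0.36, 0.0, 0, 0, 0.18], [0.33, 0.36, 0.0, 0, 0, 0.18], [0.33, 0.35, 0.0, 0, 0, 0.18]]
[[0.34, 0.34, 0.0, 0, 0, 0.18], [0.35, 0.34, 0.0, 0, 0, 0.18], [0.35, 0.33, 0.0, 0, 0, 0.18], [0.36, 0.32, 0.0, 0, 0, 0.18], [0.36, 0.32, 0.0, 0, 0, 0.18]]
```

Gripped (width 9). Moving above the lock; the keyway should show just above the blade tip in the wrist view.

Emit:
apply_moves([
  [[0.29,0.47,0.0,0,0,0.18],[0.3,0.46,0.0,0,0,0.18],[0.31,0.45,0.0,0,0,0.18],[0.32,0.45,0.0,0,0,0.18],[0.33,0.44,0.0,0,0,0.18]],
])

```text
clock: 12.9
eef_pos: [516.5, -197.8, 165.2]
tool_rot: [-3.14, -0.001, 1.855]
force: [-0.7, 0.6, -0.0]
width: 9.1
```

Emit:
apply_moves([
  [[0.33,0.44,0.0,0,0,0.18],[0.34,0.43,0.0,0,0,0.18],[0.35,0.42,0.0,0,0,0.18],[0.36,0.42,0.0,0,0,0.18],[0.37,0.41,0.0,0,0,0.18]],
])

```text
clock: 13.52
eef_pos: [598.0, -87.1, 165.1]
tool_rot: [-3.14, -0.0, 1.76]
force: [-0.5, -0.4, 0.1]
width: 9.3
```

Emit:
apply_moves([
  [[0,0,0,0,0,0],[0,0,0,0,0,0],[0,0,0,0,0,0],[0,0,0,0,0,0],[0,0,0,0,0,0]],
])

```text
clock: 14.15
eef_pos: [598.0, -88.2, 165.8]
tool_rot: [-3.141, 0.0, 1.76]
force: [-0.3, 0.2, -0.7]
width: 8.9
```

```bash
cat > look.py <<'E'
from h import *
import sys
np.set_printoptions(precision=2,suppress=True)
s=ctrl.read_state();print(s['clock'],s['eef_pos'],s['tool_rot'],s['qpos'],s['force'])
I=viewer.camera_info('wrist');im=viewer.get_image('wrist');n=sys.argv[1]
np.savez(n+'.npz',p=s['eef_pos'],rot=s['tool_rot'],**I)
c=im[180:340,220:420];cv2.imwrite(f'pics/{n}.png',cv2.resize(c,None,fx=4,fy=4,interpolation=cv2.INTER_CUBIC)[:600])
print([(d['score'],np.array(d['location'])*[640,480]) for d in viewer.find_in('wrist','keyway')[:2]])
p=s['eef_pos'];print('tcp',proj(I,p),'key tip if straight',proj(I,p-[0,0,35]))
E
python3 look.py w5
```

```text
14.15 [597.98 -88.21 165.85] [-3.14  0.    1.76] [ 0.57  0.76 -0.79  1.7   0.64  0.96  1.29] [-0.35  0.2  -0.7 ]
[(0.56, array([321.41, 248.78]))]
tcp [[321.4  313.42]] key tip if straight [[321.4  279.96]]
```

View pics/w5.png

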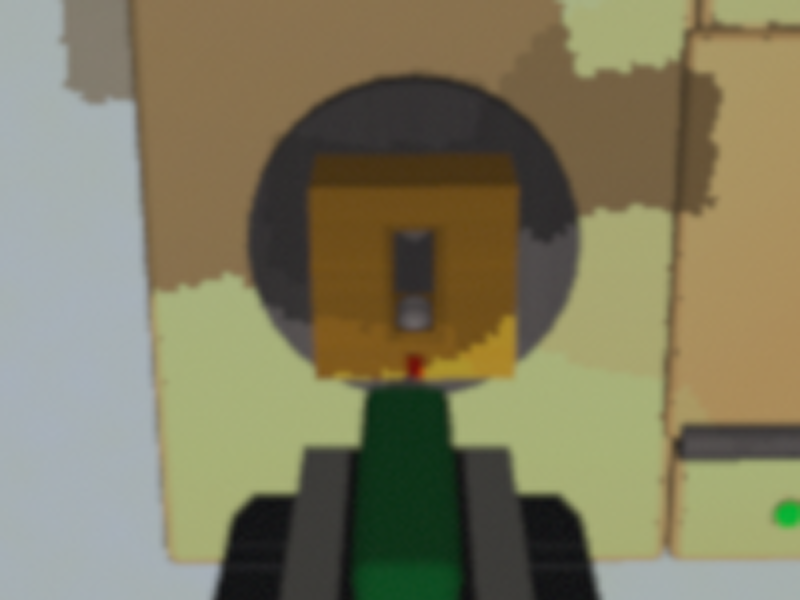

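The plug is at about (324,250), slot centre at (323.2,250), and the held head's lower edge at (322,278). Computing offsets between the key and the slot.

```bash
python3 - <<'E'
from h import *
np.set_printoptions(precision=2,suppress=True)
d=np.load('w5.npz');I=dict(d);p=d['p'];R=Ro.from_euler('xyz',d['rot'])
t=lambda q:R.inv().apply(q-p)
print('plug',t(w(I,[(297.5,226.5),(349.5,226.5),(349,274.5),(299.5,274.5)],86)))
print('slot',t(w(I,[(323.2,250)],86)),w(I,[(323.2,250)],86), 'slot corners',t(w(I,[(318.2,237.5),(328.7,237.5),(328,263),(319,263)],86)))
print('discs',t(w(I,[(323.4,240)],60)))
print('head bottom edge',proj(I,p+R.apply([[-5,-17,7],[5,-17,7],[0,-17,-33],[-5,-17,-33],[5,-17,-33],[0,-8,35],[0,-12,13]])))
print(proj(I,p+R.apply([[-7.,-11,0],[7,-11,0]])),I['R'],-I['R'].T@I['t']-p)
E
```

```text
plug [[-15.46 -16.77  79.85]
 [ 18.2  -16.78  79.85]
 [ 18.73  17.19  79.84]
 [-14.82  17.21  79.85]]
slot [[ 1.21 -0.53 79.85]] [[597.23 -87.13  86.  ]] slot corners [[-2.08 -9.26 79.85]
 [ 4.79 -9.26 79.85]
 [ 4.44  8.77 79.85]
 [-1.59  8.78 79.85]]
discs [[  1.49   1.43 105.85]]
head bottom edge [[310.42 272.51]
 [332.41 272.52]
 [321.45 319.71]
 [307.12 319.71]
 [335.77 319.72]
 [321.39 266.4 ]
 [321.41 276.96]]
[[305.56 291.49]
 [337.26 291.5 ]] [[-0.19  0.98 -0.  ]
 [ 0.93  0.18  0.32]
 [ 0.31  0.06 -0.95]] [-82.62 -15.88 142.43]
```

```bash
cat > prof.py <<'E'
from h import *
np.set_printoptions(precision=2,suppress=True)
s=ctrl.read_state();I=viewer.camera_info('wrist');im=viewer.get_image('wrist');cv2.imwrite('w6raw.png',im)
p=s['eef_pos'];R=Ro.from_euler('xyz',s['tool_rot']);print(p,s['tool_rot'])
c=im[:,319:325].astype(float).mean(1).round().astype(int)
for r in range(264,400,1): print(r,*c[r],end=' | ')
print()
pr=lambda *q:proj(I,p+R.apply(np.array(q)))[0]
for n,q in dict(headbot=(0,-17,7),topnear=(0,-17,-33),topfar=(0,17,-33),tip=(0,-8,35),tipc=(0,-5,35),shoul=(0,-12,13)).items(): print(n,pr(*q))
E
python3 prof.py
```

```text
[598.09 -87.92 165.88] [3.14 0.   1.76]
264 25 80 114 | 265 27 84 120 | 266 28 87 125 | 267 27 84 122 | 268 24 69 114 | 269 20 54 113 | 270 17 48 115 | 271 18 53 118 | 272 20 60 124 | 273 32 75 130 | 274 48 80 108 | 275 52 66 75 | 276 44 55 47 | 277 32 51 27 | 278 24 49 14 | 279 24 50 14 | 280 24 50 14 | 281 24 50 14 | 282 24 50 14 | 283 24 50 13 | 284 24 50 14 | 285 24 50 14 | 286 23 50 13 | 287 24 50 14 | 288 24 50 14 | 289 24 50 13 | 290 24 50 14 | 291 23 49 13 | 292 24 50 14 | 293 23 49 14 | 294 24 50 13 | 295 24 50 14 | 296 24 50 13 | 297 24 50 14 | 298 24 50 13 | 299 24 51 14 | 300 24 51 14 | 301 24 50 14 | 302 23 50 12 | 303 24 51 13 | 304 24 51 14 | 305 23 50 12 | 306 24 50 14 | 307 23 50 13 | 308 23 50 14 | 309 24 50 14 | 310 23 50 14 | 311 24 50 14 | 312 24 50 14 | 313 23 50 13 | 314 24 51 14 | 315 24 51 15 | 316 24 51 15 | 317 24 50 14 | 318 24 51 14 | 319 25 54 12 | 320 28 60 14 | 321 30 66 14 | 322 32 72 14 | 323 33 74 14 | 324 33 75 14 | 325 34 76 15 | 326 33 76 15 | 327 33 76 14 | 328 34 76 15 | 329 34 76 14 | 330 34 76 14 | 331 34 76 15 | 332 33 76 14 | 333 34 76 14 |
[... 425 characters left out ...]
32 75 15 | 363 32 75 14 | 364 33 76 15 | 365 33 76 15 | 366 33 76 14 | 367 33 76 14 | 368 33 75 14 | 369 32 75 14 | 370 32 75 14 | 371 32 75 14 | 372 32 75 14 | 373 32 75 14 | 374 33 76 14 | 375 33 75 15 | 376 32 75 14 | 377 32 75 14 | 378 32 75 13 | 379 32 75 14 | 380 33 75 14 | 381 32 76 15 | 382 32 75 14 | 383 32 75 14 | 384 32 75 14 | 385 32 75 14 | 386 33 75 15 | 387 32 75 13 | 388 32 75 14 | 389 32 75 13 | 390 32 75 14 | 391 32 75 13 | 392 32 75 14 | 393 32 75 14 | 394 33 74 14 | 395 31 71 15 | 396 26 61 38 | 397 15 48 68 | 398 10 39 78 | 399 10 37 80 | 
headbot [321.42 272.55]
topnear [321.46 319.76]
topfar [321.42 398.12]
tip [321.4  266.43]
tipc [321.4  271.56]
shoul [321.41 277.  ]
```

```bash
cat > tilt.py <<'E'
from h import *
from scipy.optimize import least_squares
np.set_printoptions(precision=2,suppress=True)
p=np.array([598.09,-87.92,165.88]);R=Ro.from_euler('xyz',[np.pi,0,1.76])
d=np.load('w5.npz');I=dict(d);I['t']=I['t']-I['R']@(p-d['p'])
im=cv2.imread('w6raw.png').astype(float)
def key(q,v):  # key-frame offset from grip point pivot; v=(y,z,tilt)
    q=np.array(q,float)+[0,0,19]; q=Ro.from_rotvec([v[2],0,0]).apply(q); return q-[0,0,19]+[0,v[0],v[1]]
pr=lambda q,v:proj(I,p+R.apply(key(q,v)))[0]
pts=[((0,-17,7),276.8),((0,-17,-33),320.6),((0,17,-33),396)]
r=least_squares(lambda v:[pr(q,v)[1]-o for q,o in pts],[0,0,0]);print('y,z,tilt',r.x)
for vz in(-3,0,3):
  r=least_squares(lambda v:[pr(q,[v[0],vz,v[1]])[1]-o for q,o in pts],[0,0]);v=[r.x[0],vz,r.x[1]]
  print(v,r.fun,'tip',key((0,0,35),v),pr((0,-5,35),v),pr((0,-8,27),v))
for n,rr in(('r282',282),('r300',300),('r316',316),('r330',330),('r272',272),('r275',275),('r277',277)):
    print(n,[tuple(x) for x in im[rr,304:340:2].astype(int).tolist()])
E
python3 tilt.py
```

```text
y,z,tilt [ 4.62  6.14 -0.02]
[np.float64(-1.4121183164101239), -3, np.float64(-0.03267741939227587)] [-3.16 -1.83  5.13] tip [ 0.    0.35 31.97] [321.4  274.35] [321.41 274.95]
[np.float64(0.570067952609725), 0, np.float64(-0.02838134264408924)] [-2.07 -1.2   3.36] tip [ 0.    2.1  34.98] [321.4  275.01] [321.41 275.7 ]
[np.float64(2.5505533779391483), 3, np.float64(-0.024046348945390403)] [-1.04 -0.59  1.67] tip [ 0.    3.85 37.98] [321.4  275.64] [321.4  276.42]
r282 [(121, 178, 168), (121, 177, 168), (120, 176, 166), (89, 133, 123), (24, 48, 17), (23, 49, 13), (23, 48, 12), (25, 49, 16), (24, 50, 14), (24, 50, 12), (25, 50, 15), (25, 50, 16), (23, 49, 14), (24, 49, 17), (80, 119, 109), (120, 176, 166), (121, 178, 168), (121, 177, 168)]
r300 [(57, 60, 60), (46, 49, 50), (18, 21, 18), (20, 41, 13), (22, 47, 12), (25, 50, 14), (22, 50, 12), (23, 50, 13), (24, 50, 13), (24, 51, 13), (24, 51, 14), (24, 51, 14), (25, 50, 13), (25, 49, 14), (22, 45, 14), (19, 26, 17), (39, 41, 41), (55, 58, 60)]
r316 [(52, 55, 55), (26, 26, 25), (21, 34, 15), (21, 45, 14), (24, 49, 14), (25, 50, 15), (23
[... 555 characters left out ...]
7, 131), (12, 31, 112), (15, 55, 132), (40, 130, 164), (44, 143, 169), (44, 145, 171), (44, 145, 170), (45, 145, 170), (45, 144, 170), (42, 137, 170)]
r275 [(104, 153, 151), (88, 119, 122), (77, 99, 106), (77, 93, 102), (74, 91, 100), (69, 81, 90), (62, 74, 84), (51, 69, 78), (53, 71, 79), (52, 58, 66), (51, 70, 80), (62, 85, 93), (73, 94, 101), (74, 94, 102), (76, 93, 100), (77, 88, 96), (78, 92, 98), (85, 106, 111)]
r277 [(121, 177, 167), (119, 172, 163), (112, 158, 151), (102, 138, 132), (63, 79, 72), (38, 55, 35), (36, 55, 33), (32, 51, 28), (32, 51, 27), (33, 51, 28), (32, 51, 28), (34, 52, 29), (41, 57, 39), (54, 65, 56), (85, 100, 99), (98, 126, 123), (110, 153, 146), (116, 167, 159)]
```

The key sits nearly straight, with its tip about +1.5 mm in tool y. Shifting to the slot and coming down to just above the mouth.

Emit:
apply_moves([
  [[0.03,-0.035,0.1,0,0,-0.15],[0,0,0.25,0,0,0],[0,0,0.25,0,0,0],[0,0,0.18,0,0,0],[0,0,0.05,0,0,0]],
])

```text
clock: 14.92
eef_pos: [595.7, -86.5, 123.3]
tool_rot: [-3.14, -0.0, 1.777]
force: [0.7, -0.5, 0.2]
width: 9.1
```

Emit:
apply_moves([
  [[0,0,0.04,0,0,0],[0,0,0.04,0,0,0],[0,0,0.04,0,0,0],[0,0,0.04,0,0,0],[0,0,0,0,0,0]],
])

```text
clock: 15.55
eef_pos: [596.1, -86.5, 116.2]
tool_rot: [-3.141, -0.0, 1.777]
force: [-0.3, 0.2, -1.1]
width: 9.6
```

Tip is about 5 mm in the mouth with hardly any force. On past the pins with a small wiggle.

Emit:
apply_moves([
  [[0,0,0.06,0,0,0],[0,0,0.06,0,0,0.4],[0,0,0.06,0,0,-0.8],[0,0,0.04,0,0,0.4],[0,0,0,0,0,0]],
])

```text
clock: 16.18
eef_pos: [596.7, -86.3, 105.7]
tool_rot: [3.14, 0.0, 1.776]
force: [0.9, 0.8, 2.5]
width: 9.1
```

Emit:
apply_moves([
  [[0,0,0.06,0,0,0.4],[0,0,0.06,0,0,-0.8],[0,0,0.04,0,0,0.8],[0,0,0.04,0,0,-0.4],[0,0,0,0,0,0]],
])

```text
clock: 16.8
eef_pos: [597.0, -86.5, 99.4]
tool_rot: [3.14, 0.003, 1.777]
force: [-8.2, -1.8, 28.9]
width: 8.9
```

Seated: z 99.4 matches the expected home height (about 99.5) with 29 N against it. Easing the push a little and turning clockwise.

Emit:
apply_moves([
  [[0,-0.02,-0.03,0,0,0.5],[0,0,0,0,0,1],[0,0,0,0,0,1],[0,0,0,0,0,1],[0,0,0,0,0,1]],
])

```text
clock: 17.42
eef_pos: [597.2, -85.3, 99.6]
tool_rot: [3.137, -0.002, 1.303]
force: [-1.3, 1.8, 15.4]
width: 9.1
```

Emit:
apply_moves([
  [[0,0,0,0,0,1],[0,0,0,0,0,1],[0,0,0,0,0,1],[0,0,0,0,0,1],[0,0,0,0,0,1]],
])

```text
clock: 18.05
eef_pos: [597.9, -84.6, 99.5]
tool_rot: [3.138, -0.006, 0.78]
force: [-0.3, 1.2, 14.8]
width: 9.1
```

```bash
python3 -c "
from h import *
s=ctrl.read_state();print(s['clock'],s['eef_pos'].round(1),s['tool_rot'].round(3),s['qpos'].round(2),s['force'].round(1),s['torque'].round(2))"
```

```text
18.05 [597.9 -84.6  99.5] [ 3.138 -0.006  0.78 ] [ 0.39  0.77 -0.48  1.76  0.5   0.73  0.43] [-0.3  1.2 14.8] [0.57 0.17 0.13]
```

Emit:
apply_moves([
  [[0,0,0,0,0,1],[0,0,0,0,0,1],[0,0,0,0,0,1],[0,0,0,0,0,1],[0,0,0,0,0,1]],
])

```text
clock: 18.68
eef_pos: [598.9, -84.2, 99.6]
tool_rot: [-3.141, -0.009, 0.257]
force: [1.3, 3.4, 13.1]
width: 9.5
```

Emit:
apply_moves([
  [[0,0,0,0,0,0.6],[0,0,0,0,0,0.6],[0,0,0,0,0,0.6],[0,0,0,0,0,0],[0,0,0,0,0,0]],
])

```text
clock: 19.3
eef_pos: [599.4, -84.0, 99.6]
tool_rot: [-3.14, -0.009, 0.072]
force: [1.4, 3.1, 12.2]
width: 9.4
```

```bash
python3 -c "
from h import *
s=ctrl.read_state();print(s['clock'],s['eef_pos'].round(1),s['tool_rot'].round(3),s['qpos'].round(2),s['force'].round(1),s['torque'].round(2))"
```

```text
19.3 [599.4 -84.   99.6] [-3.14  -0.009  0.072] [ 0.27  0.74 -0.29  1.76  0.31  0.67 -0.11] [ 1.4  3.1 12.2] [ 0.85 -0.5   0.15]
```

Emit:
apply_moves([
  [[0,0,0,0,0,0.5],[0,0,0,0,0,0.5],[0,0,0,0,0,0.5],[0,0,0,0,0,0],[0,0,0,0,0,0]],
])

```text
clock: 19.92
eef_pos: [599.9, -84.4, 99.6]
tool_rot: [-3.139, -0.01, -0.084]
force: [3.2, 3.2, 11.6]
width: 9.3
```

```bash
python3 -c "
from h import *
s=ctrl.read_state();print(s['clock'],s['eef_pos'].round(1),s['tool_rot'].round(3),s['qpos'].round(2),s['force'].round(1),s['torque'].round(2))"
```

```text
19.925 [599.9 -84.4  99.6] [-3.139 -0.01  -0.084] [ 0.25  0.74 -0.24  1.76  0.26  0.66 -0.23] [ 3.2  3.2 11.6] [ 0.7  -0.71  0.52]
```

The turning moment jumped from 0.15 to 0.52 N m, so the plug is at its stop. Looking.

```bash
python3 - <<'E'
from h import *
a=viewer.get_image('scene')[160:340,240:420];b=viewer.get_image('wrist')[150:400,180:460]
cv2.imwrite('pics/end.png',np.hstack([cv2.resize(a,(400,400)),cv2.resize(b,(400,400))]))
E
```

```text
(no output)
```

View pics/end.png

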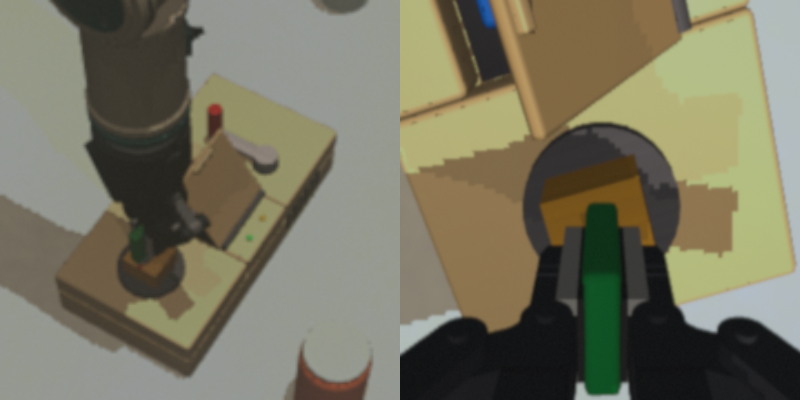

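The scene crop (left) shows the flap raised and the lever at rest. The wrist crop (right) shows the plug square with the charger at a quarter turn, the key still gripped, and clear space to the flap.

```bash
python3 -c "
from h import *
s=ctrl.read_state();print(s['clock'],s['tool_rot'].round(3),s['torque'].round(2),s['width'])
print(ctrl.finish_job())"
```

```text
20.025 [-3.139 -0.01  -0.084] [ 0.66 -0.76  0.52] 8.979608381060713
the job is handed in; nothing more can be done
None
```

The charger is open, and I handed the job in at 20.0 s with the gripper still holding the key at its stop and the flap up.

- **Lever:** I pushed the post until it stalled at about 15 N, with the arm swung about 57°. I then backed off, and a picture showed it back at rest.
- **Key:** I took the green-headed key from the wooden rest and left the purple look-alike where it was. I pushed the key in with a small wiggle. It stopped at tool height 99.4 mm against an expected 99.5, with 29 N pushing back, so it is fully home.
- **Turn:** I turned it clockwise until the turning moment jumped from 0.15 to 0.52 N m. The last picture shows the flap raised, the plug square with the charger and the gripper clear of the flap.

**Disagreements:**
- The hand turned about 0.28 rad past the plug's quarter turn. That is more than the 0.13 rad of key play; the rest is probably give in the grip and arm.
- Early on, the top and wrist cameras seemed to disagree by 12 mm. About 9 mm of that was the arm still moving when I read its pose; using the pose at the picture's moment brought them within about 3 mm.
- The arm's path kept clear of the jar, tray, pick, pen cup and can, but I did not check their positions separately at the end.

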